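# Clamp a hub on its bearing ring

### The arm

A 7-joint arm with a two-finger parallel gripper is mounted at the origin on a cart in front of the work surface, level with it; the furniture and walls round the work are solid. World frame = base frame: x ahead of the robot, y to its left, z up, the work surface at z = 0. Lengths are in m, angles in degrees, forces in N, time in s.
With the tool pointing down it reaches from about 0.4 to 0.85 m from the base axis. Payload 10.4 kg.
Tool frame: the origin (TCP) lies between the finger pads; the fingertips stand 11 mm ahead of it and the grasp point (between the pads) lies 8 mm behind it; z points along the fingers, y is the line along which they close (so a half turn about z gives the same grasp; the last joint's range is limited). The gripper opens to 85 mm and grips with 20 to 120 N. Pads are 22 mm wide; open, the fingers measure 114 mm over their backs; the gripper's body (76 mm by 85 mm) begins 54 mm behind the grasp point. The pads swing forward as they close: fully open they stand 13 mm farther back than shut.
Start: joints at [67.403, 19.034, -3.707, 83.658, 1.238, 77.344, -5.071], TCP at [0.227, -0.582, 0.242] pointing down, gripper open.
Joint ranges: [-148.97, 148.97], [-28.65, 121.19], [-84.17, 76.75], [9.2, 138.47], [-72.65, 252.65], [3.7, 117.97], [-149.18, 149.18]. Speed limits (degrees/s): [127.2, 127.2, 159.86, 159.86, 180, 180, 180].

### API

Orientations are given as [roll, pitch, yaw] about the fixed x, y, z axes, in that order (R = Rz(yaw) Ry(pitch) Rx(roll)).
In Python, from cell import monitor, cams, ticket gives the robot as it stands. The module is installed in compiled form; this text tells all that it offers.
- The arm moves only by the tool drive_tool, never from a script. Its argument "increments" is text: rows parted by semicolons, each of 5 numbers parted by spaces: the shift along the world's x, y, z each as a share of 0.2 m, from -1 to 1, then the turn about the world's z as a share of 180 degrees, from -1 to 1, then the opening in per cent of the stroke, from 0 (shut) to 100 (fully open). A call has 1 to 5 rows; each row shifts and turns the commanded pose from where the row before left it; what a row does not reach is not made up. A row lasts 1/8 s, in which the tool goes at most 62.5 mm and 10.7 degrees, less where a joint would pass 70% of its speed; a pose out of reach is approached as far as the arm can. A call with a number of a shift or a turn outside -1 to 1 is refused whole. A call with a gripper value outside its range is refused whole. The fingers move at their own pace and stop on an object; "grip_force" is the grip in N (left out, the last holds). Time passes only in rows, so rows that do not move let the fingers close. It gives the time, the measured TCP pose, the force, the opening and the grip force at its end, in the units of the state.
- monitor.get_obs(): the state, without advancing time (a new reading comes with each control period).
- cams.capture(name): name is "side" or "top" or "wrist"; returns the picture (480x640x3 uint8, blue, green, red); there is no depth.
- cams.camera_params(name): a dict with "fovy" (degrees; the focal length in pixels is half the picture's height over the tangent of half this angle, whatever the lens; pixels are square), "cx", "cy" (the principal point, pixels), "origin" and "attitude" of the camera in the world; the wrist camera has in their place "mount" (4x4, takes a point from camera to tool coordinates, whose origin is the TCP and whose axes are the flange's). Camera axes: x right, y up, looking along -z (the intrinsics and any distortion apply to the point x, -y, -z); pixel columns grow to the right and rows downward; lengths in m; the calibration is good to about 2 mm. The wrist camera is an equidistant fisheye: a pixel r from the principal point sees the ray r / f radians off the axis. A picture is of the moment at which its call begins: read the wrist's pose just before it. camera_params takes no time and is no camera call.
- ticket.hand_in(): hands the job in; it is judged then, once.
The state is a dict: "clock": time; "joint_positions": joint angles; "qvel": joint speeds; "joint_torque": joint torques, N m; "ee_pos": TCP position; "orientation": TCP orientation; "ft_force": force on the tool from outside, world axes, zero at the start; "torque": the same for the moment, N m; "width": finger opening in m; "grip_force": force on a finger pad.
Only numpy, scipy, OpenCV 4.12 (cv2) and the standard library are available. Lean on these libraries where they do the work, as an engineer would, in place of code of your own. Each camera call takes 0.05 s, during which the arm holds its last target. There are 200 camera calls.

### The job

Set the small white hub blank, wide flange down, centred on the aluminium bearing ring that lies in the bonding clamp, and let go of it. Then swing the clamp's blue arm over it as far as its stop, and screw the black knurled knob down clockwise until it stops tight, so that the foot holds the hub firmly on the ring. Do not push the jar, the dish of screws or the screwdriver about.

Things in the scene. Friction and masses are not known exactly. Their poses are not given: they have to be found in the camera images.
- hub_center (a point): Loose white hub blank: round flange 37 mm across and 8 mm high with a round boss 22 mm across and 8 mm high on top, 16 mm high in all, 50 g; stands flange down on the bench right of the clamp. The point is on its axis, half-way up (8 mm above its underside); z is its axis, up through the boss.
- ring_center (a point): Aluminium bearing ring with six small bolt holes, 60 mm outside, 26 mm inside, 10 mm high, loose, lying flat on the clamp's round anvil (anvil top 24 mm above the bench) between three small brass stops. The point is in the middle of the hole, half-way up (29 mm above the bench, 5 mm below the ring's top face). The hub goes centred on the ring's top face; the flange spans the hole.
- clamp: Bonding clamp, fixed to the bench. Aluminium base 172 x 110 x 12 mm, steel anvil 80 mm across with its top at 24 mm; three brass stops round the ring end 5 mm above the anvil. A post 26 mm across, 64 mm high, stands 80 mm from the anvil centre along the clamp's +x. Origin on the bench under the centre of the anvil; z up.
- pivot_axis (a point): Vertical pivot axis of the blue swing arm on the post, 73 mm above the bench. The arm is a bar 16 mm wide and 14 mm high (66 to 80 mm above the bench) that reaches 80 mm from the pivot to the axis of the screw spindle; over the pivot it is 84 mm high.
- clamp_arm (a joint): Swing of the blue arm in rad: 0 = at its stop, with the screw exactly over the anvil centre; grows counter-clockwise seen from above; starts at 1.3 to 1.75 (swung clear, towards the clamp's -y). To close, swing clockwise; the stop is rigid and should only be met lightly (within 0.05 rad of it is close enough). Stiff (about 0.12 N m), stays where left. Can be swung by pushing the bar or by holding the knob and following the arc round the pivot, turning the hand with the arm.
- knob_grip (a point): Black knurled knob on top of the screw at the end of the arm, a cylinder 32 mm across and 24 mm high with a white line on top. The point is on its axis, half-way up; its underside is 12 mm below the point, and is about 6 mm above the arm when tight, 10 to 12 mm at the start. The knob goes down with the screw.
- clamp_knob (a joint): Turn of the knob relative to the arm in rad, growing clockwise seen from above (tightening): 0 = backed right off, 4.5 = hard stop, tight with a hub in place; starts at 1.7 to 2.6. The screw goes down 2 mm per rad. Friction about 0.08 N m, so it stays where left. It needs several grasps.
- foot (a point): Underside centre of the steel foot (18 mm across) at the lower end of the screw, which does not turn. At the start it is 53 to 55 mm above the bench, clear of a hub on the ring (hub top 50 mm above the bench); tight, it presses on the hub's boss.
- spindle: The screw with its foot (and the knob on top); origin at the centre of the foot's underside.
- cap_jar: Bystander: small clear jar, 44 mm across, 29 mm high, origin under its centre. Leave alone.
- fastener_dish: Bystander: steel dish of small screws, 61 mm across, 14 mm high, origin under its centre. Leave alone.
- red_driver: Bystander: small screwdriver with blue and red handle, 120 mm long, 17 mm thick, lying on the right of the clamp, origin under its centre, long axis y. Leave alone.
Things that resemble listed ones, but are neither listed nor needed, are in the scene too. What is shaped like the part that bears hub_center but green or pink is not meant.

How it is judged:
By the outcome, as a careful person would: the job done as asked, in the order asked, and still so for the second after the job is handed in, with the robot touching nothing.
It also fails if it takes over 72 s, if anything falls off the work surface, if the arm or the gripper's body presses on something with over 40 N, if the wrist force passes 120 N, or if a joint passes its speed limit or range.

## Working session

There is one attempt and no reset: what is moved stays moved. The work goes in short steps, Python scripts to look and compute and a tool call to move; the robot and the scene stay as the last step left them, time stands still between calls to the robot, and variables do not carry over. Pictures are saved under pics/ and viewed, at most 10 in all, crops included, and the job is handed in when it is done.

Besides the shell and the picture viewer there is one more tool, called after ">>>" as name(argument=value, ...) on one line, values as JSON. drive_tool: Moves the arm, as the interface text tells. Its arguments: {"type":"object","properties":{"increments":{"type":"string"},"grip_force":{"type":"number"}},"required":["increments"]}

```bash
mkdir -p pics
python3 - <<'E'
from cell import monitor,cams
import cv2,json
print(monitor.get_obs())
for n in("top","side","wrist"):
    print(n,cams.camera_params(n))
    if n!="wrist": cv2.imwrite(f"pics/{n}0.png",cams.capture(n))
E
```

```text
{'clock': 0.0, 'joint_positions': array([67.40223016, 19.07195241, -3.70761987, 83.70571121,  1.23688268,
       77.34466218, -5.07090914]), 'qvel': array([-0.03813959, -0.11653251,  0.0759713 , -0.03379093,  0.07033479,
        0.01036563, -0.06538382]), 'joint_torque': array([ 1.26384988e-03, -6.25443006e+01,  5.00043947e-02, -3.91604984e+01,
        1.63519563e-02,  9.93298483e-03,  2.72060851e-05]), 'ee_pos': array([ 0.22693255, -0.58195225,  0.24151865]), 'orientation': array([-1.79917551e+02,  3.00799533e-03,  2.13042519e+01]), 'ft_force': array([-0.48959635,  0.19386451, -0.08845448]), 'torque': array([ 0.05995371,  0.06286257, -0.02756089]), 'grip_force': 0.0, 'width': 0.08507266952685506}
top {'fovy': 57.77726013045003, 'cx': 324.4858459069791, 'cy': 237.7693190174145, 'origin': array([ 0.39201774, -0.08332011,  0.93500636]), 'attitude': array([  9.38460878,   0.14706105, -88.30347696])}
side {'fovy': 55.3280360672865, 'cx': 327.52843006203295, 'cy': 233.1963902204462, 'origin': array([ 0.46500977, -0.86651721,  0.44567247]), 'attitude': array([65.94343632, -1.61310241, -3.64943357])}
wrist {'fovy': 65.70646984690485, 'cx': 317.93277617349816, 'cy': 235.57335159167326, 'mount': array([[-5.95103671e-04,  9.52032451e-01,  3.05996500e-01,
         7.94086079e-02],
       [ 9.99999706e-01,  7.14627470e-04, -2.78581767e-04,
         1.06293465e-03],
       [-4.83892387e-04,  3.05996244e-01, -9.52032596e-01,
        -1.30979275e-01],
       [ 0.00000000e+00,  0.00000000e+00,  0.00000000e+00,
         1.00000000e+00]])}
```

View pics/top0.png

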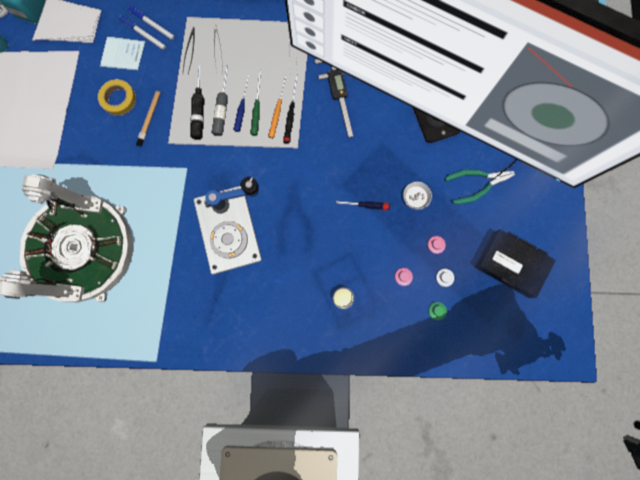

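View pics/side0.png

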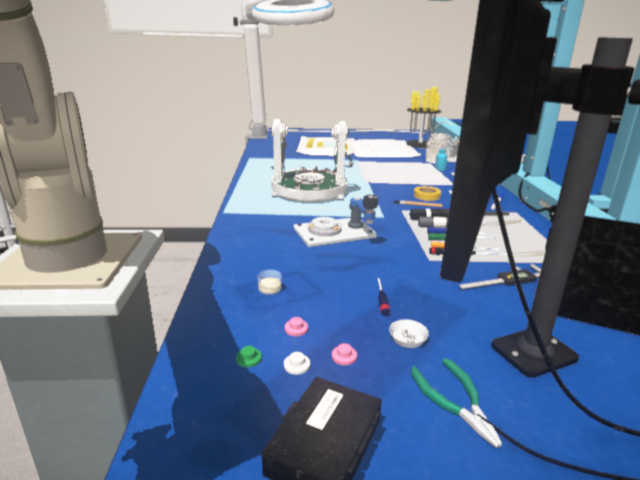

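Candidates for the hub, as (column, row) in the top picture: white at (445,278), pink at (404,277) and (437,244), green at (438,310), and the white-filled jar at (343,298). I choose the white one at (445,278). The clamp ring is at (228,238), the knob at (249,186) and the pivot at (216,197).

```bash
cat > h.py <<'E'
import numpy as np,cv2
from scipy.spatial.transform import Rotation as R
from cell import monitor,cams
def ray(n,uv,obs=None):
    p=cams.camera_params(n); f=240/np.tan(np.radians(p["fovy"]/2))
    x=(uv[0]-p["cx"])/f; y=(uv[1]-p["cy"])/f
    if n=="wrist":
        r=np.hypot(x,y); d=np.array([np.sin(r)*x/r,-np.sin(r)*y/r,-np.cos(r)])
        Rt=R.from_euler('xyz',obs["orientation"],degrees=True).as_matrix(); M=p["mount"]
        return obs["ee_pos"]+Rt@M[:3,3], Rt@M[:3,:3]@d
    A=R.from_euler('xyz',p["attitude"],degrees=True).as_matrix()
    return p["origin"],A@np.array([x,-y,-1])
def plane(n,uv,z,obs=None):
    o,d=ray(n,uv,obs); return o+d*(z-o[2])/d[2]
def cross(a,b):
    (o1,d1),(o2,d2)=a,b
    t=np.linalg.lstsq(np.c_[d1,-d2],o2-o1,rcond=None)[0]
    return (o1+t[0]*d1+o2+t[1]*d2)/2, np.linalg.norm(o1+t[0]*d1-o2-t[1]*d2)
def blobs(m,amin=20):
    n,l,s,c=cv2.connectedComponentsWithStats(m.astype(np.uint8))
    return [(s[i,4],c[i].round(1)) for i in range(1,n) if s[i,4]>=amin]
E
python3 - <<'E'
from h import *
im=cv2.imread("pics/top0.png"); h=cv2.cvtColor(im,cv2.COLOR_BGR2HSV)
def reg(m,x0,x1,y0,y1):
    k=np.zeros(m.shape,bool); k[y0:y1,x0:x1]=1; return blobs(m&k)
w=(h[...,1]<60)&(h[...,2]>140)
for a,c in reg(w,430,465,262,295): print("white hub",a,c,plane("top",c,.010).round(4))
k=h[...,2]<60
for a,c in reg(k,232,265,172,202): print("knob",a,c,plane("top",c,.107).round(4))
b=(h[...,0]>95)&(h[...,0]<125)&(h[...,1]>90)&(h[...,2]>130)
for a,c in reg(b,195,260,175,215): print("blue",a,c,plane("top",c,.08).round(4))
for n,uv,z in [("ring",(228.5,238.5),.034),("driver",(363,204),.01),("dish",(417,195),.01),("jar",(343,298),.015),("pinkA",(404,277),.01),("pinkB",(437,244),.01),("green",(438,310),.01)]: print(n,plane("top",uv,z).round(4))
print(ray("side",(297,362)), plane("side",(297,363),.010).round(4))
a=cv2.resize(im[160:290,180:310],None,fx=4.5,fy=4.5,interpolation=cv2.INTER_CUBIC)[:580]
c=cv2.resize(im[255:325,390:470],None,fx=2.5,fy=2.5,interpolation=cv2.INTER_CUBIC)
o=np.zeros((580,800,3),np.uint8); o[:a.shape[0],:a.shape[1]]=a; o[:c.shape[0],590:790]=c[:,:200]
cv2.imwrite("pics/crop0.png",o)
E
```

```text
white hub 257 [444.9 277.2] [ 0.4674 -0.3344  0.01  ]
knob 169 [249.6 186.9] [0.6259 0.0732 0.107 ]
blue 698 [212.1 188.2] [0.6286 0.1544 0.08  ]
blue 468 [246.1 191.6] [0.6235 0.0848 0.08  ]
ring [0.5334 0.1249 0.034 ]
driver [ 0.6219 -0.1582  0.01  ]
dish [ 0.6456 -0.2761  0.01  ]
jar [ 0.4172 -0.119   0.015 ]
pinkA [ 0.4653 -0.2476  0.01  ]
pinkB [ 0.5383 -0.3185  0.01  ]
green [ 0.3983 -0.3188  0.01  ]
(array([ 0.46500977, -0.86651721,  0.44567247]), array([ 0.00297324,  0.79989358, -0.66615071])) [ 0.4669 -0.3455  0.01  ]
```

View pics/crop0.png

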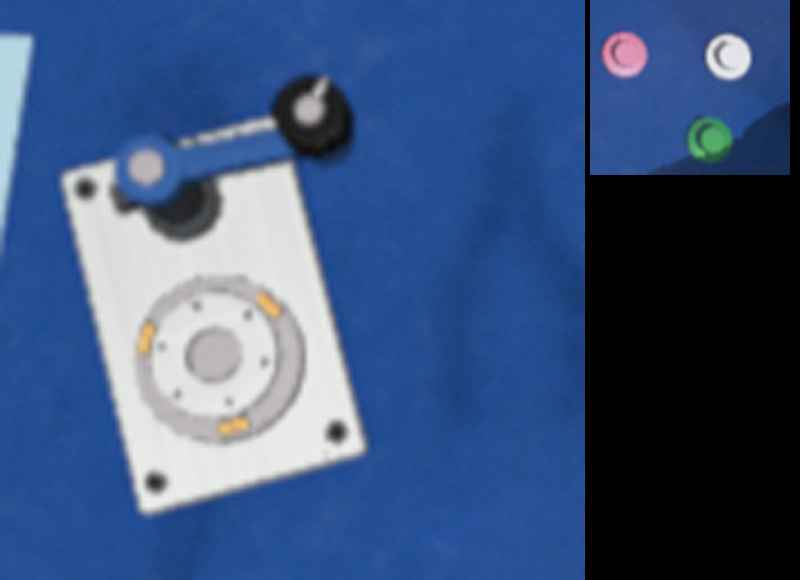

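The crop shows the white hub as intended (white flange and boss, crop (729,57)). In the clamp crop, the ring hole is at (214,355), the pivot cap at (146,166) and the knob at (311,113).

>>> drive_tool(increments="0.2 0.2 -0.06 -0.02 100;0.2 0.2 -0.06 -0.02 100;0.2 0.2 -0.06 -0.02 100;0.2 0.2 -0.06 -0.02 80;0.2 0.2 -0.06 -0.02 65")

```text
clock: 0.72
ee_pos: [0.428, -0.3808, 0.1817]
orientation: [-180.0, 0.0, 3.2]
ft_force: [1.5, -1.2, -0.1]
width: 0.0555
grip_force: 0.0
```

Run:
```python
from h import *
r=plane("top",(227.6,238.9),.034);p=plane("top",(212.4,196.9),.084);k=plane("top",(249.1,185.1),.115)
print(r,p,k,np.linalg.norm((p-r)[:2]),np.linalg.norm((k-p)[:2]))
```

```text
[0.53245407 0.12669121 0.034     ] [0.60940849 0.15133551 0.084     ] [0.62722176 0.07287442 0.115     ] 0.08080423590495951 0.08045778734066038
```

>>> drive_tool(increments="0.1 0.1 -0.08 -0.018 65;0.1 0.12 -0.08 0 65;0 0 0 0 65")

```text
clock: 1.1
ee_pos: [0.4681, -0.3351, 0.1487]
orientation: [-179.8, 0.1, 0.3]
ft_force: [-0.5, 0.6, 0.6]
width: 0.0555
grip_force: 0.0
```

Run:
```python
from h import *
o=monitor.get_obs(); im=cams.capture("wrist"); cv2.imwrite("pics/w1.png",im)
h=cv2.cvtColor(im,cv2.COLOR_BGR2HSV); print(o["ee_pos"],o["orientation"])
w=(h[...,1]<60)&(h[...,2]>140)
for a,c in blobs(w,200): print(a,c,plane("wrist",c,.010,o).round(4))
```

```text
[ 0.46807912 -0.33514521  0.14867056] [-1.79849198e+02  9.91278660e-02  3.23353795e-01]
1991 [237.4  13.1] [ 0.6297 -0.2764  0.01  ]
452 [637.7  98.1] [ 0.5985 -0.6355  0.01  ]
295 [305.5 115.8] [ 0.5506 -0.3262  0.01  ]
2135 [487.4 193. ] [ 0.4971 -0.4694  0.01  ]
1863 [320.6 224. ] [ 0.4701 -0.3375  0.01  ]
1243 [210.  226.6] [ 0.4678 -0.2514  0.01  ]
603 [ 92.3 274.3] [ 0.4226 -0.1298  0.01  ]
1714 [622.9 309.3] [ 0.3771 -0.6737  0.01  ]
774 [604.8 341.2] [ 0.3372 -0.6607  0.01  ]
3145 [ 29.4 404. ] [0.2206 0.0514 0.01  ]
214 [561. 396.] [ 0.2645 -0.6222  0.01  ]
2285 [462.8 442.7] [ 0.2112 -0.5036  0.01  ]
570 [627.8 440.8] [ 0.1109 -0.8445  0.01  ]
280 [ 13.1 461.4] [0.0347 0.2057 0.01  ]
300 [626.  467.1] [ 0.016  -0.9054  0.01  ]
419 [154.7 464.3] [ 0.1554 -0.1303  0.01  ]
```

View pics/w1.png

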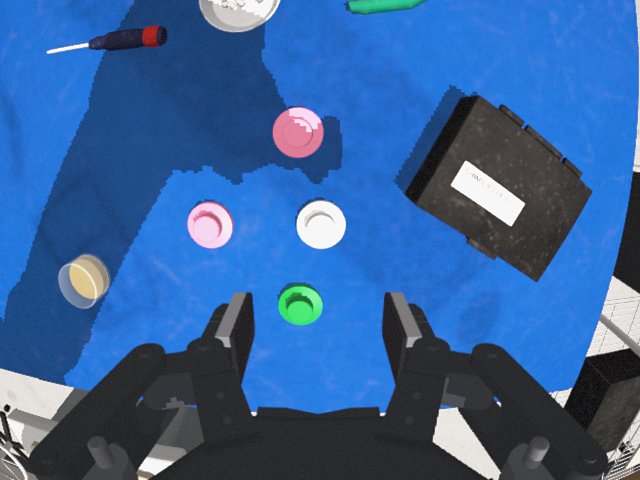

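Hub at (321,224) in the wrist view, between the pinks at (210,226) and (299,132) and green at (300,305). The fingers clear the neighbours.

>>> drive_tool(increments="0.005 -0.005 -0.25 0 65;0 0 -0.25 0 65;0 0 -0.14 0 65;0 0 -0.033 0 65;0 0 0 0 65")

```text
clock: 1.78
ee_pos: [0.4681, -0.3403, 0.0166]
orientation: [180.0, -0.0, 0.0]
ft_force: [0.5, -0.5, 0.3]
width: 0.0552
grip_force: 0.0
```

>>> drive_tool(increments="0 0 0 0 30;0 0 0 0 30;0 0 0 0 30;0 0 0 0 30;0 0 0 0 30", grip_force=30)

```text
clock: 2.4
ee_pos: [0.4692, -0.3394, 0.0179]
orientation: [179.9, -0.1, 0.1]
ft_force: [-3.1, 3.8, 11.6]
width: 0.0258
grip_force: 7.5
```

The tips rode over the flange onto its top and are beside the boss, so I'll grip the boss instead.

>>> drive_tool(increments="0 0 0.03 0 35;0 0 0 0 30;0 0 0 0 15;0 0 0 0 15;0 0 0 0 15", grip_force=40)

```text
clock: 3.02
ee_pos: [0.4684, -0.3397, 0.0225]
orientation: [180.0, -0.0, 0.1]
ft_force: [-2.0, 1.3, 8.5]
width: 0.0178
grip_force: 39.0
```

Run:
```python
from h import *
o=monitor.get_obs(); print(o["ee_pos"],o["orientation"],o["width"],o["grip_force"],o["ft_force"])
cv2.imwrite("pics/w2.png",cams.capture("wrist"))
```

```text
[ 0.46839834 -0.33967248  0.02249632] [ 1.79957529e+02 -4.04916539e-02  5.21858659e-02] 0.017752633834539542 39.015902176033705 [-1.96761782  1.32045107  8.51205406]
```

View pics/w2.png

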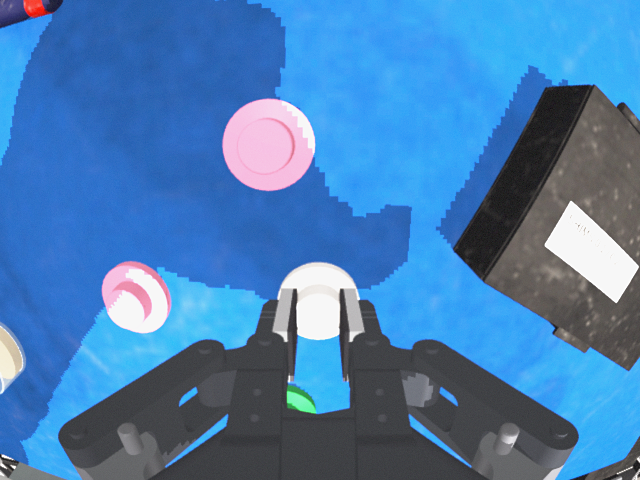

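The boss is gripped on a chord only: width is 17.8 mm and the hub, at (318,300), sits ahead of the pads. I'll open and re-centre.

>>> drive_tool(increments="0 0 0.01 0 40;0 0 0.02 0 65;0 0 0.2 0 65;0 0 0.2 0 65;0 0 0 0 65")

```text
clock: 3.7
ee_pos: [0.4698, -0.3404, 0.1112]
orientation: [179.8, -0.3, 0.1]
ft_force: [0.5, 0.1, 0.1]
width: 0.0557
grip_force: 0.0
```

Run:
```python
from h import *
o=monitor.get_obs(); im=cams.capture("wrist"); cv2.imwrite("pics/w3.png",im)
h=cv2.cvtColor(im,cv2.COLOR_BGR2HSV); print(o["ee_pos"],o["orientation"])
w=(h[...,1]<60)&(h[...,2]>140)
for a,c in blobs(w,600): 
    p=plane("wrist",c,.010,o)
    if np.linalg.norm(p[:2]-o["ee_pos"][:2])<.07: print(a,c,p.round(4))
im=cams.capture("top"); h=cv2.cvtColor(im,cv2.COLOR_BGR2HSV)
w=(h[...,1]<60)&(h[...,2]>140)
for a,c in blobs(w[255:300,425:470],20): print("top",a,c,plane("top",c+[425,255],.010).round(4))
```

```text
[ 0.46981706 -0.34043352  0.111234  ] [ 1.79800628e+02 -2.77908017e-01  5.74547015e-02]
2391 [316.1 242.8] [ 0.4704 -0.3403  0.01  ]
top 133 [21.1 26.2] [ 0.459  -0.3368  0.01  ]
```

View pics/w3.png

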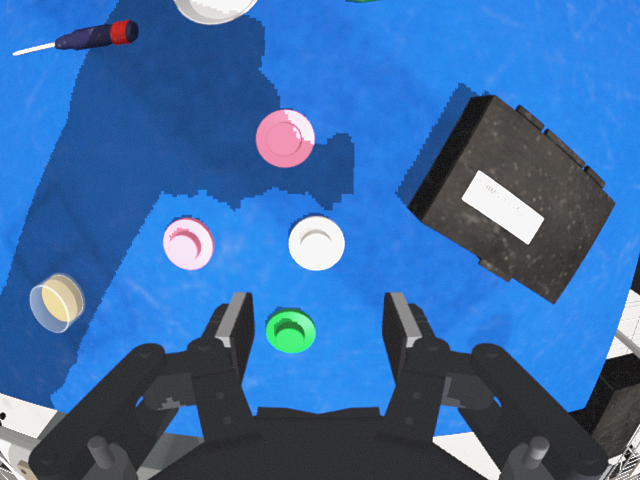

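By the wrist view the hub at (316,243) is centred under the TCP. I'll take the flange instead, lower down.

>>> drive_tool(increments="0 0 -0.2 0 60;0 0 -0.2 0 60;0 0 -0.07 0 60;0 0 0 0 60;0 0 0 0 60")

```text
clock: 4.42
ee_pos: [0.4689, -0.3398, 0.0151]
orientation: [179.9, -0.1, 0.1]
ft_force: [-0.0, -0.1, -0.1]
width: 0.0513
grip_force: 0.0
```

>>> drive_tool(increments="0 0 -0.028 0 60;0 0 0 0 45;0 0 0 0 38;0 0 0 0 38;0 0 0 0 38", grip_force=30)

```text
clock: 5.05
ee_pos: [0.4696, -0.3397, 0.0104]
orientation: [179.9, -0.2, 0.1]
ft_force: [-1.8, 3.2, 14.8]
width: 0.0335
grip_force: 32.7
```

>>> drive_tool(increments="0 0 0.008 0 20;0 0 0.01 0 20;0 0 0.2 0 20;0 0 0.25 0 20;0 0 0 0 20", grip_force=40)

```text
clock: 5.68
ee_pos: [0.4701, -0.3407, 0.1058]
orientation: [179.8, -0.3, 0.0]
ft_force: [1.7, -0.4, -0.8]
width: 0.0332
grip_force: 40.1
```

Run:
```python
from h import *
o=monitor.get_obs(); im=cams.capture("wrist"); print(o["ee_pos"],o["orientation"],o["width"])
cv2.imwrite("pics/w4.png",im)
```

```text
[ 0.47007803 -0.34072537  0.10579214] [ 1.79763224e+02 -3.25511202e-01  4.88730234e-02] 0.03323270285918385
```

View pics/w4.png

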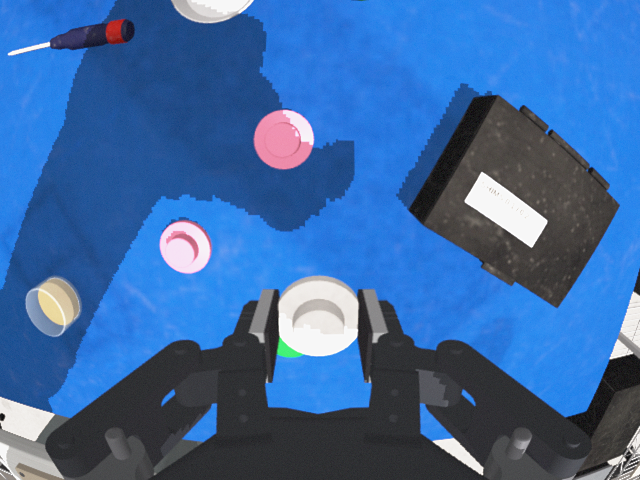

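The hub is held level, at about (318,316), between the pads. Carrying it over the ring.

>>> drive_tool(increments="0.031 0.1 0.02 0 20;0.031 0.26 0.02 0 20;0.031 0.26 0.02 0 20;0.031 0.26 0 0 20;0.031 0.26 0 0 20")

```text
clock: 6.35
ee_pos: [0.4983, -0.1081, 0.1127]
orientation: [-180.0, 0.1, 0.1]
ft_force: [1.2, 0.6, -0.5]
width: 0.0331
grip_force: 40.1
```

>>> drive_tool(increments="0.031 0.26 0 0 20;0.031 0.26 0 0 20;0.031 0.26 0 0 20;0.031 0.26 0 0 20;0.031 0.15 0 0 20")

```text
clock: 6.98
ee_pos: [0.5284, 0.131, 0.1127]
orientation: [-180.0, 0.1, 0.3]
ft_force: [0.5, -0.3, -0.4]
width: 0.0336
grip_force: 40.1
```

>>> drive_tool(increments="0 0 0 0 20;0 0 0 0 20")

```text
clock: 7.22
ee_pos: [0.5291, 0.1265, 0.1128]
orientation: [180.0, 0.1, 0.1]
ft_force: [-0.0, 0.5, -1.0]
width: 0.0332
grip_force: 40.1
```

Run:
```python
from h import *
im=cv2.imread("pics/w4.png"); h=cv2.cvtColor(im,cv2.COLOR_BGR2HSV)
o={"ee_pos":np.array([.47008,-.34072,.1058]),"orientation":np.array([179.763,-.3255,.049])}
m=((h[...,1]<70)&(h[...,2]>120)).astype(np.uint8)
m[:,:279]=0;m[:,358:]=0;m[:270]=0;m[360:]=0
col=np.nonzero(m[:,310:326].any(1))[0]; print(col.min(),col.max())
for zz in(.0024,.0104):
  print(plane("wrist",(318,col.min()),.1058-zz,o)-o["ee_pos"],plane("wrist",(318,col.max()),.1058-zz,o)-o["ee_pos"])
o=monitor.get_obs(); im=cams.capture("wrist"); cv2.imwrite("pics/w5.png",im)
print(o["ee_pos"],o["orientation"],o["width"])
```

```text
276 355
[ 0.0201927  -0.00068178 -0.0024    ] [-0.01787622 -0.00069365 -0.0024    ]
[ 0.01667821 -0.00071985 -0.0104    ] [-0.02366634 -0.00073243 -0.0104    ]
[0.52913707 0.12649259 0.11278875] [1.79958704e+02 1.06919256e-01 8.21698885e-02] 0.03316608977747216
```

View pics/w5.png

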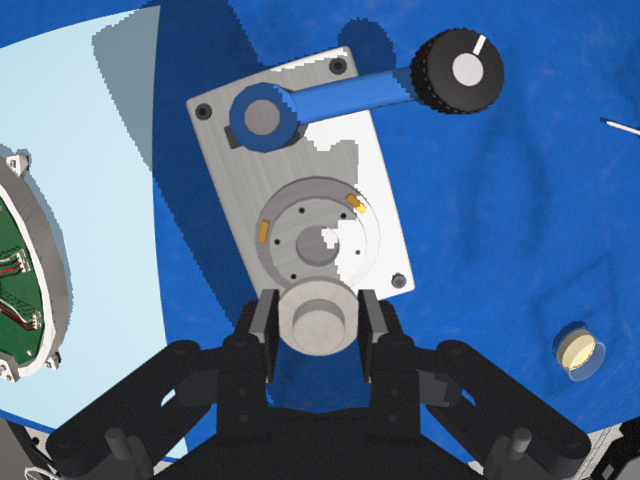

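The ring hole is at (318,244), the hub at (318,317), the pivot cap at (263,117) and the knob top at (467,70).

Run:
```python
from h import *
o={"ee_pos":np.array([0.52914,0.12649,0.11279]),"orientation":np.array([179.959,.107,.082])}
for n,uv,z in [("ring",(318,243.5),.034),("ringL",(268,241),.034),("ringR",(368,242),.034),("ringT",(318,196),.034),("pivot",(263,117),.084),("knob",(467,70),.115)]: print(n,plane("wrist",uv,z,o).round(4))
```

```text
ring [0.5364 0.1257 0.034 ]
ringL [0.5379 0.1557 0.034 ]
ringR [0.5373 0.0957 0.034 ]
ringT [0.5653 0.1258 0.034 ]
pivot [0.6105 0.1492 0.084 ]
knob [0.6296 0.0728 0.115 ]
```

>>> drive_tool(increments="0.025 0 -0.15 0 20;0 0 -0.1 0 20;0 0 -0.06 0 20;0 0 0 0 20;0 0 0 0 20")

```text
clock: 7.9
ee_pos: [0.5355, 0.1266, 0.0525]
orientation: [-180.0, -0.1, 0.0]
ft_force: [0.1, -0.1, -1.7]
width: 0.033
grip_force: 40.1
```

Run:
```python
from h import *
o=monitor.get_obs(); print(o["ee_pos"],o["orientation"],o["ft_force"])
im=cams.capture("wrist"); cv2.imwrite("pics/w6f.png",im); s=cams.capture("side"); cv2.imwrite("pics/s6f.png",s)
a=cv2.resize(im[150:400,200:440],None,fx=2,fy=2); b=cv2.resize(s[200:260,280:385],None,fx=3,fy=3)
out=np.zeros((500,800,3),np.uint8); out[:,:480]=a; out[:180,480:795]=b; cv2.imwrite("pics/c6.png",out)
```

```text
[0.53553494 0.12664309 0.05251452] [-1.79995375e+02 -5.96095254e-02  4.24995575e-02] [ 0.14047861 -0.11100025 -1.6603188 ]
```

View pics/c6.png

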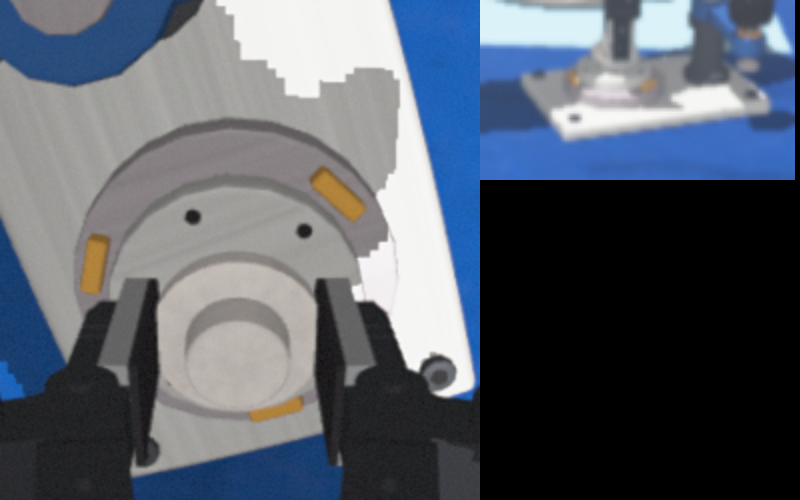

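The hub hangs just above the ring. In the crop the ring's top-face edge is at row 186 (columns 108–362), and the flange top spans rows 264–408 and columns 157–318.

Run:
```python
from h import *
o={"ee_pos":np.array([0.53553,0.12664,0.05251]),"orientation":np.array([-179.995,-.06,.042])}
im=cv2.cvtColor(cv2.imread("pics/w6f.png"),cv2.COLOR_BGR2GRAY)
print(im[230:300,310:325].mean(1).astype(int).tolist()); print(im[345:375,308:322].mean(1).astype(int).tolist())
for n,uv,z in [("ring far",(317.5,243),.034),("ringL",(254,290),.034),("ringR",(381,290),.034),("ring near",(300,358),.034),("hub far",(318.5,282),.0501),("hub near",(318.5,354),.0501),("hubL",(278.5,317),.0501),("hubR",(359,317),.0501)]: print(n,plane("wrist",uv,z,o).round(4))
```

```text
[133, 133, 132, 132, 132, 132, 129, 119, 112, 111, 112, 115, 121, 138, 162, 163, 160, 157, 156, 156, 157, 157, 158, 158, 158, 158, 157, 156, 156, 155, 156, 156, 156, 155, 155, 154, 154, 155, 155, 157, 158, 159, 160, 160, 159, 153, 134, 131, 132, 132, 139, 166, 188, 189, 188, 188, 187, 187, 186, 184, 186, 186, 185, 185, 185, 185, 185, 185, 179, 144]
[180, 180, 181, 181, 181, 181, 180, 177, 172, 169, 150, 131, 127, 126, 137, 153, 160, 160, 159, 159, 160, 159, 159, 158, 159, 159, 159, 158, 159, 159]
ring far [0.5639 0.1262 0.034 ]
ringL [0.5414 0.1548 0.034 ]
ringR [0.5415 0.0975 0.034 ]
ring near [0.5039 0.1348 0.034 ]
hub far [0.5531 0.1258 0.0501]
hub near [0.5181 0.1257 0.0501]
hubL [0.537  0.1423 0.0501]
hubR [0.537  0.109  0.0501]
```

>>> drive_tool(increments="-0.011 0 0 0 20;0 0 -0.03 0 20;0 0 0 0 20;0 0 0 0 20")

```text
clock: 8.5
ee_pos: [0.5328, 0.1267, 0.0456]
orientation: [180.0, 0.0, 0.1]
ft_force: [1.4, 0.7, -0.8]
width: 0.0334
grip_force: 40.1
```

>>> drive_tool(increments="0 0 -0.006 0 20;0 0 0 0 20;0 0 0 0 20")

```text
clock: 8.88
ee_pos: [0.5329, 0.1267, 0.0446]
orientation: [180.0, -0.0, 0.1]
ft_force: [1.1, 0.3, -0.9]
width: 0.0332
grip_force: 40.2
```

>>> drive_tool(increments="0 0 -0.006 0 20;0 0 0 0 20;0 0 0 0 20")

```text
clock: 9.25
ee_pos: [0.533, 0.1267, 0.0444]
orientation: [180.0, -0.0, 0.1]
ft_force: [-5.8, -1.7, 12.9]
width: 0.0334
grip_force: 47.5
```

Seated. Release and rise.

>>> drive_tool(increments="0 0 0.003 0 45;0 0 0 0 55;0 0 0 0 60;0 0 0.1 0 60;0 0 0.2 0 60")

```text
clock: 9.88
ee_pos: [0.532, 0.1266, 0.1045]
orientation: [180.0, 0.1, 0.1]
ft_force: [0.8, -0.6, 0.6]
width: 0.0513
grip_force: 0.0
```

>>> drive_tool(increments="-0.05 0 0.2 0 100;-0.05 0 0.05 0 100;0 0 0 0 100")

```text
clock: 10.25
ee_pos: [0.5128, 0.1268, 0.1551]
orientation: [180.0, -0.1, 0.1]
ft_force: [0.2, 0.1, -0.4]
width: 0.0857
grip_force: 0.0
```

Run:
```python
from h import *
o=monitor.get_obs(); im=cams.capture("wrist"); print(o["ee_pos"],o["orientation"],o["ft_force"])
cv2.imwrite("pics/w7f.png",im); t=cams.capture("top"); cv2.imwrite("pics/t7.png",t)
a=im[0:400,120:520]; b=cv2.resize(t[160:290,180:280],None,fx=4,fy=4)
out=np.zeros((520,800,3),np.uint8); out[:400,:400]=a; out[:520,400:]=b; cv2.imwrite("pics/c7.png",out)
```

```text
[0.51283994 0.12678149 0.15507093] [ 1.79982179e+02 -1.07398987e-01  7.94427308e-02] [ 0.21745315  0.13979448 -0.37239893]
```

View pics/c7.png

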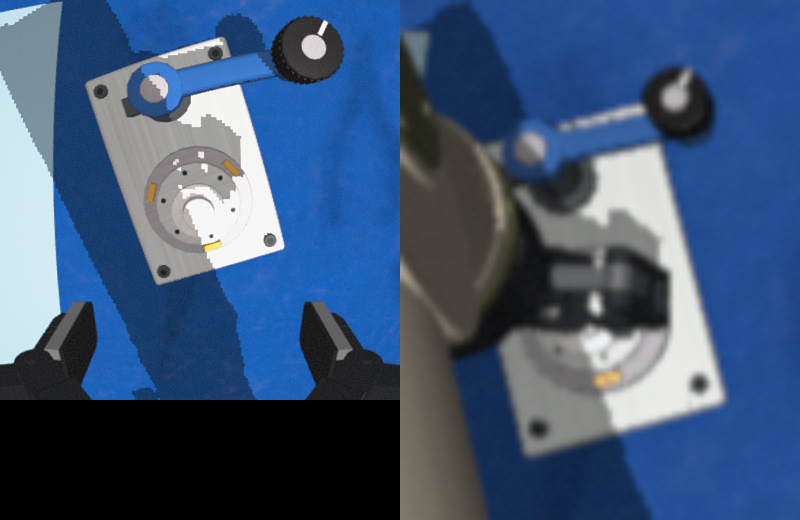

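The hub lies flat on the ring inside the bolt-hole circle (ring centre about (198,205) in the crop). The arm has not moved; the pivot is at (155,88) and the knob at (313,47).

Run:
```python
from h import *
o={"ee_pos":np.array([0.51284,0.12678,0.15507]),"orientation":np.array([179.98,-.107,.079])}
c,e=cross(ray("top",(578,185)),ray("side",(445,278))); print("monitor",c,e,plane("top",(290,50),c[2]))
print("q",monitor.get_obs()["joint_positions"].round(1))
print("ring",plane("wrist",(317.8,204.8),.034,o),"knob",plane("wrist",(120+313.5,46.5),.115,o),"piv",plane("wrist",(275,89),.084,o))
g=cv2.cvtColor(cv2.imread("pics/w7f.png"),cv2.COLOR_BGR2GRAY)
g=cv2.createCLAHE(3,(8,8)).apply(g)[140:265,255:385]; s=4; g=cv2.resize(g,None,fx=s,fy=s,interpolation=cv2.INTER_CUBIC)
for r0,r1,z in((12,20,.050),(23,32,.042),(36,48,.034)):
    q=cv2.HoughCircles(g,cv2.HOUGH_GRADIENT_ALT,1.5,10,param1=150,param2=.5,minRadius=r0*s,maxRadius=r1*s)
    if q is not None:
        for u,v,r in q.reshape(-1,3)[:4]: print(u/s+255,v/s+140,r/s,plane("wrist",(u/s+255,v/s+140),z,o).round(4))
```

```text
monitor [ 0.60744841 -0.49660398  0.23411432] 0.0030586308642985495 [ 0.84062454 -0.0075418   0.23411432]
q [   7.8   13.4  -29.9  103.5    7.3   65.1 -114.5]
ring [0.53429704 0.12615844 0.034     ] knob [0.62992494 0.07250222 0.115     ] piv [0.60997069 0.14909464 0.084     ]
319.125 212.75 16.628023 [0.5326 0.1253 0.05  ]
291.0 204.5 15.547704 [0.5382 0.1436 0.05  ]
289.875 192.875 13.658049 [0.5459 0.1443 0.05  ]
330.75 202.25 29.7791 [0.5379 0.1175 0.042 ]
316.5 206.0 43.084873 [0.5334 0.1271 0.034 ]
315.75 192.5 44.864307 [0.543  0.1276 0.034 ]
328.125 196.625 44.98551 [0.5401 0.119  0.034 ]
```

The hub's offset from the ring axis is about 1 mm, which is good. I'll turn the hand half round while moving above the knob.

>>> drive_tool(increments="0.058 -0.027 0.02 0.05 100;0.058 -0.027 0 0.058 100;0.058 -0.027 0 0.058 100;0.058 -0.027 0 0.058 80;0.058 -0.027 0 0.058 70")

```text
clock: 10.98
ee_pos: [0.5709, 0.0993, 0.1564]
orientation: [-179.9, 0.1, 51.2]
ft_force: [-0.2, 0.1, 0.4]
width: 0.0597
grip_force: 0.0
```

>>> drive_tool(increments="0.058 -0.027 0 0.058 70;0.058 -0.027 0 0.058 70;0.058 -0.027 0 0.058 70;0.058 -0.027 0 0.058 70;0.058 -0.027 0 0.058 70")

```text
clock: 11.6
ee_pos: [0.6289, 0.0723, 0.1562]
orientation: [-179.9, -0.0, 103.4]
ft_force: [0.5, 1.0, 0.1]
width: 0.0597
grip_force: 0.0
```

>>> drive_tool(increments="0 0 0 0.058 70;0 0 0 0.058 70;0 0 0 0.058 70;0 0 0 0.058 70;0 0 0 0.058 70")

```text
clock: 12.22
ee_pos: [0.6285, 0.0725, 0.1563]
orientation: [-180.0, -0.1, 155.6]
ft_force: [0.1, 0.2, -0.7]
width: 0.0593
grip_force: 0.0
```

>>> drive_tool(increments="0 0 0 0.058 70;0 0 0 0.058 70;0 0 0 0.022 70;0 0 0 0 70")

```text
clock: 12.72
ee_pos: [0.6286, 0.0725, 0.1565]
orientation: [180.0, -0.1, -180.0]
ft_force: [0.4, -0.4, -0.7]
width: 0.0597
grip_force: 0.0
```

Run:
```python
from h import *
o=monitor.get_obs(); im=cams.capture("wrist"); print(o["ee_pos"],o["orientation"],o["joint_positions"].round(1))
cv2.imwrite("pics/w8f.png",im); h=cv2.cvtColor(im,cv2.COLOR_BGR2HSV)
k=(h[...,2]<75).astype(np.uint8); k[290:]=0
for a,c in blobs(k,300): print("dark",a,c,plane("wrist",c,.107,o).round(4))
w=(h[...,1]<60)&(h[...,2]>120); w[300:]=0
for a,c in blobs(w,60): print("white",a,c,plane("wrist",c,.115,o).round(4))
```

```text
[0.62855552 0.0724817  0.15646264] [ 1.79956372e+02 -1.27284356e-01 -1.79980771e+02] [ 28.7  34.1 -55.1  86.3  28.4  74.7  60.6]
dark 867 [412.4 198.2] [0.5895 0.1196 0.107 ]
dark 463 [ 52.1 215.5] [ 0.5965 -0.0897  0.107 ]
dark 2459 [319.4 262.8] [0.6243 0.0725 0.107 ]
white 31050 [572.4 152.6] [0.5593 0.2109 0.115 ]
white 24164 [392.7 114.2] [0.5479 0.1063 0.115 ]
white 470 [448.5 224.6] [0.601  0.1376 0.115 ]
white 174 [ 96.8 218. ] [ 0.5967 -0.0489  0.115 ]
white 321 [  3.7 246.6] [ 0.6144 -0.1353  0.115 ]
white 335 [319.1 278.7] [0.6299 0.0724 0.115 ]
```

The knob is centred at (.629,.0725). Down and grip.

>>> drive_tool(increments="0 0 -0.15 0 70;0 0 -0.1 0 70;0 0 -0.05 0 70;0 0 0 0 70;0 0 0 0 45", grip_force=30)

```text
clock: 13.4
ee_pos: [0.6293, 0.0729, 0.0988]
orientation: [180.0, 0.1, -179.9]
ft_force: [-0.3, 0.2, -0.6]
width: 0.0427
grip_force: 0.0
```

>>> drive_tool(increments="0 0 0 0 25;0 0 0 0 25;0 0 0 0 25;0 0 0 0 25")

```text
clock: 13.9
ee_pos: [0.6294, 0.0731, 0.0989]
orientation: [180.0, 0.1, -179.9]
ft_force: [0.1, 0.6, 6.4]
width: 0.0311
grip_force: 29.7
```

Run:
```python
from h import *
P=np.array([.610,.1495]); K0=np.array([.629,.0725]); r=.08
a0=np.degrees(np.arctan2(*(K0-P)[::-1])); R0=np.array([.5335,.1262]); a1=np.degrees(np.arctan2(*(R0-P)[::-1]))
print(a0,a1,np.linalg.norm(K0-P),np.linalg.norm(R0-P))
n=10; a=np.radians(np.linspace(a0,a1-0,n+1)); q=np.c_[P[0]+r*np.cos(a),P[1]+r*np.sin(a)]
print(q.round(4)); print((np.diff(q,axis=0)/.2).round(4),(a1-a0)/n/180)
```

```text
-76.13897243697885 -163.0605664576076 0.07930952023559341 0.07996961923130559
[[0.6292 0.0718]
 [0.6172 0.0698]
 [0.6051 0.0697]
 [0.5931 0.0713]
 [0.5815 0.0748]
 [0.5705 0.0799]
 [0.5604 0.0867]
 [0.5515 0.0949]
 [0.5439 0.1044]
 [0.5379 0.1149]
 [0.5335 0.1262]]
[[-0.0598 -0.01  ]
 [-0.0606 -0.0009]
 [-0.0601  0.0083]
 [-0.0581  0.0173]
 [-0.0548  0.0259]
 [-0.0503  0.0339]
 [-0.0446  0.0411]
 [-0.0379  0.0473]
 [-0.0303  0.0525]
 [-0.022   0.0565]] -0.048289774455904856
```

>>> drive_tool(increments="-0.06 -0.01 0 -0.048 25;-0.0606 -0.001 0 -0.048 25;-0.06 0.0083 0 -0.048 25;-0.058 0.0173 0 -0.048 25;0 0 0 0 25")

```text
clock: 14.52
ee_pos: [0.5813, 0.0756, 0.0988]
orientation: [180.0, 0.1, 145.5]
ft_force: [0.4, 1.3, 5.8]
width: 0.0309
grip_force: 29.8
```

>>> drive_tool(increments="-0.055 0.026 0 -0.048 25;-0.05 0.034 0 -0.048 25;-0.0446 0.041 0 -0.048 25;-0.038 0.0473 0 -0.048 25;0 0 0 0 25")

```text
clock: 15.15
ee_pos: [0.5435, 0.1053, 0.0987]
orientation: [-180.0, 0.1, 111.0]
ft_force: [-3.7, -2.4, 10.1]
width: 0.0312
grip_force: 30.2
```

>>> drive_tool(increments="-0.03 0.052 0 -0.048 25;0 0 0 0 25;-0.012 0.028 0 -0.024 25;0 0 0 0 25")

```text
clock: 15.65
ee_pos: [0.5351, 0.121, 0.0986]
orientation: [-180.0, 0.1, 98.1]
ft_force: [-6.1, -1.4, 12.7]
width: 0.0309
grip_force: 30.3
```

Run:
```python
from h import *
o=monitor.get_obs(); print(o["ee_pos"],o["orientation"][2],o["ft_force"],o["torque"],o["joint_positions"].round(1))
```

```text
[0.53506115 0.12102867 0.09860975] 98.08694538972091 [-6.11288559 -1.44530066 12.7058069 ] [-0.42158783  1.25362279 -0.08322245] [ 18.4  22.5 -42.6 102.9  17.3  61.3 -22.4]
```

>>> drive_tool(increments="-0.012 0.013 0 -0.012 25;0 0 0 0 25;-0.004 0.009 0 -0.008 25;0 0 0 0 25")

```text
clock: 16.15
ee_pos: [0.533, 0.1256, 0.0987]
orientation: [179.9, 0.0, 94.5]
ft_force: [0.5, 0.3, 6.8]
width: 0.031
grip_force: 30.0
```

Run:
```python
from h import *
o=monitor.get_obs(); print(o["ee_pos"],o["orientation"][2],o["ft_force"],o["torque"])
```

```text
[0.53301244 0.12561016 0.0987464 ] 94.51986222412808 [0.46101912 0.26581359 6.77832479] [-0.04418026 -0.02783923 -0.10699058]
```

>>> drive_tool(increments="-0.0012 0.004 0 -0.003 25;0 0 0 0 25")

```text
clock: 16.4
ee_pos: [0.5329, 0.1263, 0.0988]
orientation: [179.9, 0.0, 94.0]
ft_force: [-0.4, -0.8, 7.6]
width: 0.031
grip_force: 30.0
```

>>> drive_tool(increments="-0.0012 0.004 0 -0.003 25;0 0 0 0 25")

```text
clock: 16.65
ee_pos: [0.5328, 0.1265, 0.0988]
orientation: [179.9, 0.1, 93.4]
ft_force: [0.6, -2.7, 7.5]
width: 0.0311
grip_force: 30.0
```

>>> drive_tool(increments="-0.0012 0.004 0 -0.003 25;0 0 0 0 25")

```text
clock: 16.9
ee_pos: [0.5327, 0.1267, 0.0988]
orientation: [179.9, 0.1, 92.8]
ft_force: [1.2, -4.7, 7.5]
width: 0.031
grip_force: 30.0
```

Stop met lightly. Relax and tighten clockwise, following the screw down.

>>> drive_tool(increments="0.0005 -0.003 0 -0.03 25;0 0 -0.0015 -0.05 25;0 0 -0.0015 -0.05 25;0 0 -0.0015 -0.05 25;0 0 -0.0015 -0.05 25", grip_force=35)

```text
clock: 17.52
ee_pos: [0.5324, 0.1266, 0.0974]
orientation: [179.9, -0.0, 51.2]
ft_force: [1.2, -2.8, 4.9]
width: 0.0307
grip_force: 34.2
```

```bash
cat > o.py <<'E'
from h import *
o=monitor.get_obs(); print(o["ee_pos"].round(4),o["orientation"][2].round(1),o["ft_force"].round(1),o["torque"].round(3),o["joint_positions"][6].round(1))
E
python3 o.py
```

```text
[0.5324 0.1266 0.0974] 51.2 [ 1.2 -2.8  4.9] [-0.52  -0.131  0.099] -67.1
```

>>> drive_tool(increments="0 0 -0.0017 -0.055 25;0 0 -0.0017 -0.055 25;0 0 -0.0017 -0.055 25;0 0 -0.0017 -0.055 25;0 0 -0.0017 -0.055 25")

```text
clock: 18.15
ee_pos: [0.5322, 0.1271, 0.0956]
orientation: [180.0, -0.1, 1.7]
ft_force: [0.5, -1.7, 5.3]
width: 0.0311
grip_force: 34.2
```

```bash
python3 o.py
```

```text
[0.5322 0.1271 0.0956] 1.7 [ 0.5 -1.7  5.3] [-0.239 -0.077  0.024] -114.2
```

>>> drive_tool(increments="0 0 -0.0017 -0.05 25;0 0 -0.0017 -0.05 25;0 0 0 0 25")

```text
clock: 18.52
ee_pos: [0.5324, 0.1271, 0.0954]
orientation: [180.0, -0.1, -16.1]
ft_force: [-0.3, -1.9, 8.8]
width: 0.0313
grip_force: 34.5
```

```bash
python3 o.py
python3 - <<'E'
from h import *
s=cams.capture("side"); cv2.imwrite("pics/s9.png",s)
E
```

```text
[0.5324 0.1271 0.0954] -16.1 [-0.3 -1.9  8.8] [-0.364  0.225 -0.084] -131.2
```

>>> drive_tool(increments="0 0 0 0 60;0 0 0.005 0 60;0 0 0 0.05 60;0 0 0 0.058 60;0 0 0 0.058 60")

```text
clock: 19.2
ee_pos: [0.5312, 0.1274, 0.0951]
orientation: [180.0, 0.0, 14.1]
ft_force: [0.2, -0.5, -0.3]
width: 0.0512
grip_force: 0.0
```

>>> drive_tool(increments="0 0 0 0.058 60;0 0 0 0.058 60;0 0 0 0.058 60;0 0 0 0.058 60;0 0 0 0.058 60")

```text
clock: 19.82
ee_pos: [0.5312, 0.1274, 0.0951]
orientation: [-180.0, 0.0, 66.3]
ft_force: [-0.5, 0.3, 0.0]
width: 0.0511
grip_force: 0.0
```

>>> drive_tool(increments="0 0 0 0.058 60;0 0 0 0.058 60;0 0 0 0.058 60;0 0 0 0.058 60;0 0 0 0 60")

```text
clock: 20.45
ee_pos: [0.5313, 0.1273, 0.0951]
orientation: [-180.0, -0.0, 107.7]
ft_force: [0.2, 0.6, -0.2]
width: 0.0514
grip_force: 0.0
```

```bash
python3 o.py
```

```text
[0.5313 0.1273 0.0951] 107.7 [ 0.2  0.6 -0.2] [ 0.032 -0.031  0.052] -14.2
```

>>> drive_tool(increments="0 0 -0.003 0 40;0 0 0 0 25;0 0 0 0 25;0 0 0 0 25;0 0 0 0 25", grip_force=40)

```text
clock: 21.08
ee_pos: [0.5323, 0.1277, 0.0951]
orientation: [179.9, 0.0, 107.6]
ft_force: [5.8, 0.5, -1.7]
width: 0.0305
grip_force: 40.5
```

```bash
python3 o.py
```

```text
[0.5323 0.1277 0.0951] 107.6 [ 5.8  0.5 -1.7] [ 0.263 -1.064 -0.023] -14.2
```

>>> drive_tool(increments="0.005 0 0 0 25;0 0 -0.0015 -0.05 25;0 0 -0.0015 -0.05 25;0 0 0 0 25")

```text
clock: 21.58
ee_pos: [0.5328, 0.1278, 0.0949]
orientation: [179.9, 0.0, 89.5]
ft_force: [0.6, 0.2, 6.2]
width: 0.0306
grip_force: 41.3
```

```bash
python3 o.py
```

```text
[0.5328 0.1278 0.0949] 89.5 [0.6 0.2 6.2] [ 0.1   -0.049 -0.018] -31.1
```

>>> drive_tool(increments="0 0 -0.0015 -0.05 25;0 0 -0.0015 -0.04 25;0 0 0 0 25")

```text
clock: 21.95
ee_pos: [0.5336, 0.1296, 0.0947]
orientation: [179.8, -0.2, 73.5]
ft_force: [5.9, 6.4, 3.5]
width: 0.0306
grip_force: 41.3
```

```bash
python3 o.py
```

```text
[0.5336 0.1296 0.0947] 73.5 [5.9 6.4 3.5] [ 1.185 -1.14   0.604] -46.3
```

>>> drive_tool(increments="0 0 0 -0.015 25;0 0 0 0 25")

```text
clock: 22.2
ee_pos: [0.5339, 0.13, 0.0948]
orientation: [179.8, -0.2, 70.9]
ft_force: [7.4, 7.6, 2.3]
width: 0.0305
grip_force: 40.9
```

```bash
python3 o.py
```

```text
[0.5339 0.13   0.0948] 70.9 [7.4 7.6 2.3] [ 1.563 -1.439  0.764] -48.7
```

Hard stop: the moment climbs steeply to 0.76 N m. Release and back away.

>>> drive_tool(increments="0 0 0 0 60;0 0 0 0 65;0 0 0.1 0 65;0 0 0.25 0 65;-0.1 0 0.2 -0.05 65")

```text
clock: 22.82
ee_pos: [0.5129, 0.1275, 0.2064]
orientation: [180.0, -0.1, 61.6]
ft_force: [-0.1, -0.6, -0.4]
width: 0.0554
grip_force: 0.0
```

>>> drive_tool(increments="-0.2 0 0.1 -0.058 65;-0.1 0 0 -0.058 65;0 0 0 -0.058 65;0 0 0 -0.058 65;0 0 0 -0.058 65")

```text
clock: 23.45
ee_pos: [0.4523, 0.1276, 0.2249]
orientation: [180.0, -0.1, 9.3]
ft_force: [-0.3, -0.6, -0.3]
width: 0.0554
grip_force: 0.0
```

Run:
```python
from h import *
o=monitor.get_obs(); im=cams.capture("wrist"); print(o["ee_pos"],o["orientation"],o["ft_force"])
cv2.imwrite("pics/w10.png",im); h=cv2.cvtColor(im,cv2.COLOR_BGR2HSV)
k=(h[...,2]<75)
for a,c in blobs(k,300):
    p=plane("wrist",c,.110,o)
    if np.hypot(p[0]-.533,p[1]-.126)<.06: print("dark",a,c,p.round(4))
w=(h[...,1]<60)&(h[...,2]>100)
for a,c in blobs(w,60):
    p=plane("wrist",c,.110,o)
    if np.hypot(p[0]-.533,p[1]-.126)<.03: print("white",a,c,p.round(4))
b=(h[...,0]>100)&(h[...,0]<118)&(h[...,1]>90)&(h[...,2]>80)
t=cams.capture("top"); cv2.imwrite("pics/t10.png",t); h=cv2.cvtColor(t,cv2.COLOR_BGR2HSV)
for z,lab,m in((.110,"cap",(h[...,1]<60)&(h[...,2]>110)),(.1,"dark",h[...,2]<65)):
  for a,c in blobs(m[180:290,190:280],15): print("top",lab,a,c+[190,180],plane("top",c+[190,180],z).round(4))
```

```text
[0.45226357 0.12759128 0.22487443] [ 1.79980439e+02 -5.26375854e-02  9.26258957e+00] [-0.31127128 -0.63715295 -0.3357941 ]
dark 1347 [339.  118.2] [0.5346 0.1261 0.11  ]
white 15808 [328.6  99.4] [0.5457 0.1348 0.11  ]
white 350 [336.7 119.7] [0.5333 0.1274 0.11  ]
top cap 2832 [230.4 229.4] [0.5393 0.1048 0.11  ]
top cap 45 [212.  196.8] [0.6029 0.145  0.11  ]
top cap 41 [217.3 232.1] [0.5333 0.1297 0.11  ]
top dark 48 [222.3 204.3] [0.5909 0.1263 0.1   ]
top dark 183 [220.3 233.1] [0.5332 0.1263 0.1   ]
top dark 619 [202.1 261.7] [0.4762 0.1576 0.1   ]
top dark 35 [221.  250.7] [0.4987 0.1226 0.1   ]
```

Run:
```python
from h import *
o={"ee_pos":np.array([.45226,.12759,.22487]),"orientation":np.array([179.98,-.053,9.263])}
im=cv2.imread("pics/w10.png"); h=cv2.cvtColor(im,cv2.COLOR_BGR2HSV)
m=((h[...,1]<60)&(h[...,2]>100)).astype(np.uint8)
n,l,s,c=cv2.connectedComponentsWithStats(m); i=l[120,337]; ys,xs=np.nonzero(l==i); print(s[i])
P=np.array([plane("wrist",(x,y),.110,o)[:2] for x,y in zip(xs,ys)])
d=cv2.distanceTransform((l==i).astype(np.uint8),cv2.DIST_L2,5); y,x=np.unravel_index(d.argmax(),d.shape); C=plane("wrist",(x,y),.110,o)[:2]
r=np.hypot(*(P-C).T); f=P[r>np.percentile(r,96)].mean(0)-C; print(C,f*1000,np.degrees(np.arctan2(f[1],f[0])),r.max())
for y in range(100,142,2): print(''.join('#' if l[y,x]==i else ('k' if h[y,x,2]<75 else '.') for x in range(312,366)))
```

```text
[317 110  32  19 350]
[0.53404713 0.12601832] [-6.54770358 12.09121118] 118.43669089706592 0.015090694049663516
...........kkkkkkkkkkkkkkkkkkkkkkkkkkkkkkkkk..........
...........kkkkkkkkkkkkkkkkkkkkkkkkkkkkkkkkkk.........
........kkkkkkkkkkkkkkkkkkkkkkkkkkkkkkkkkkkkk.........
.......kkkkkkkkkkkkkkkkkkkkkkkkkkkkkkkkkkkkkkk........
.....kkkkkkkkkkkkkkkkkkkkkkkkkkkkkkkkkkkkkkkkkkk......
......kkkkkkkkkkkkkkkk.########.kkkkkkkkkkkkkkkkk.....
....kkkkkkkkkkkkkkkk##############.kkkkkkkkkkkkkk.....
....kkkkkkkkkkkkkk.#################.kkkkkkkkkkkkk....
....kkkkkkkkkkkkk.###################kkkkkkkkkkkkkk...
...kkkkkkkkkkkkkk.###################.kkkkkkkkkkkk....
....kkkkkkkkkkk...###################.kkkkkkkkkkkk....
...kkkkkkk.##########################kkkkkkkkkkkkk....
.....kk.##########.#################.kkkkkkkkkkkkk....
....k#########.kkkkk.#############.kkkkkkkkkkkkkkk....
........kkkkkkkkkkkkkkk..#####.kkk...kkkkkkkkkkkkk....
......kkkkkkkkkkkkkkkkkkkkkkkkkkkkkkkkkkkkkkkkkk......
.......kkkkkkkkkkkkkkkkkkkkkkkkkkkkkkkkkkkkkkk........
.........kkkkkkkkkkkkkkkkkkkkkkkkkkkkkkkkkkkk.........
..........kkkkkkkkkkkkkkkkkkkkkkkkkkkkkkkk............
kkk..........kkkkkkkkkkkkkkkkkkkkkkkkkkk..............
.................kkkkkkkkkkkkkkkkkk.kk................
```

```bash
python3 -c "
from cell import ticket
print(ticket.hand_in())"
```

```text
the job is handed in; nothing more can be done
None
```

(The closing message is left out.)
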